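# Gauge two heating-block inserts and sort out the blocked one

## Robot

A 7-joint arm with a two-finger parallel gripper is mounted at the origin on a cart in front of the work surface, level with it; the furniture and walls round the work are solid. World frame = base frame: x ahead of the robot, y to its left, z up, the work surface at z = 0. Lengths are in mm, angles in rad, forces in N, time in s.
With the tool pointing down it reaches from about 375 to 925 mm from the base axis. Payload 3.1 kg.
Tool frame: the origin (TCP) lies at the very end of the fingers, on their centre line; the grasp point (between the pads) lies r.grip_depth behind it (r.grip_depth is the distance from the TCP to the grasp point, in mm); z points along the fingers, y is the line along which they close (so a half turn about z gives the same grasp; the last joint's range is limited). The gripper opens to 85 mm and grips with 20 to 120 N. Pads are 22 mm wide; open, the fingers measure 114 mm over their backs; the gripper's body (76 mm by 85 mm) begins 54 mm behind the grasp point. The pads swing forward as they close: fully open they stand 13 mm farther back than shut.
Start: joints at [-1.357, 0.383, 0.044, 1.598, -0.018, 1.161, -0.05], TCP at [199.379, 618.669, 231.269] pointing down, gripper open.
Joint ranges: [-2.61, 2.61], [-0.41, 2.15], [-1.48, 1.57], [0, 2.5], [-1.57, 4.71], [0.05, 1.97], [-2.85, 2.85]. Speed limits (rad/s): [2.79, 2.79, 3.14, 3.14, 3.14, 3.14, 3.14].

## Interface

Orientations are given as a rotation vector (axis times angle).
In Python, from plant import r gives the robot as it stands.
- The arm moves only by the shell command python3 -m crank 'ROWS'. ROWS is JSON, a list of rows, each an object with "dp": the shift along the tool's x, y, z in m, a list of three; "rot": the turn, a rotation vector about the tool's x, y, z in rad, a list of three; "fingers": the finger opening in m, from 0 to 0.0854. In form: [{"dp": [x, y, z], "rot": [ax, ay, az], "fingers": fingers}, ...]. A call has 1 to 8 rows; each row is the pose to reach, as a shift and turn from the pose commanded when the call began, along the tool's axes at that moment; what a row does not reach only later rows make up. A row lasts 1/12 s, in which the tool goes at most 41.7 mm and 7.16 degrees, less where a joint would pass 70% of its speed; a pose out of reach is approached as far as the arm can. A call with a gripper value outside its range is refused whole. The fingers move at their own pace and stop on an object; the grip force is fixed at half the most. Time passes only in rows, so rows that repeat a pose let the fingers close. It gives the time, the measured TCP pose, the force, the opening and the grip force at its end, in the units of the state.
- r.observe(): the state, without advancing time (a new reading comes with each control period).
- r.get_image(name): name is "scene" or "top"; returns a dict with "img" (420x560x3 uint8, red, green, blue), "fx", "fy", "cx", "cy" (pixels), "dist" ([k1, k2, p1, p2, k3] as OpenCV has them; the pictures are not rectified), "pose" (4x4, takes a point from camera to world coordinates). Camera axes: x right, y up, looking along -z (the intrinsics and any distortion apply to the point x, -y, -z); pixel columns grow to the right and rows downward; lengths in mm; the calibration is good to about 2 mm. A picture is of the moment at which its call begins. There is no depth.
- r.finish_job(): hands the job in; it is judged then, once.
Trained networks look in a picture, given as the dict that the camera call returned (one of the last four; its "shot" number tells which), for a name from the list of things; names that differ only in an ending like _2 or _b are one class to them, and where a whole thing is asked for, a point or a joint stands for the part that bears it (a point fixed in the world has none). Each returns a list of dicts, best first, with "p" (0 to 1); they miss things now and then, are a little off and sometimes report something else, mostly with a low value. They report only what shows in the picture. A call takes as long as a camera call. They do not tell look-alikes from the thing itself.
- r.recognise(picture, target): "point" ([x, y, z] in mm, in the coordinates of the camera as it stood for that picture, good to about 4 mm: the middle of the surface that is visible of it).
- r.masks_of(picture, target): "region" (420x560 bool, what is visible of it).
- r.mark_of(picture, target): "point" ([x, y, z] in mm, in the coordinates of the camera as it stood for that picture, good to about 4 mm: a listed point, or the origin of a listed thing).
The state is a dict: "time_s": time; "joint_pos": joint angles; "joint_velocities": joint speeds; "joint_torque": joint torques, N m; "position": TCP position; "ee_rot": TCP orientation; "ft_force": force on the tool from outside, world axes, zero at the start; "ft_torque": the same for the moment, N m; "finger_gap": finger opening in mm; "grip_force": force on a finger pad.
Only numpy, scipy, OpenCV 4.12 (cv2) and the standard library are available. Lean on these libraries where they do the work, as an engineer would, in place of code of your own. Each camera call takes 0.05 s, during which the arm holds its last target. There are 200 camera calls.

## Task

One of the two aluminium heating-block inserts in the grey gauging base has a bore that is too narrow low down; they look alike, so find out with the blue-handled plug gauge from its black stand, pushing slowly and gently (40 N at the very most) through the light drag of its orange ring. Leave the gauge standing fully home, down on the bottom of the bore that it passes, with that insert still in its nest. Then stand the other insert upright in the beige tray, and leave the bystanders alone.

Things in the scene. Friction and masses are not known exactly. Their poses are not given: they have to be found in the camera images.
- plug_gauge: Plug gauge, upright, handle up, tip down in its stand at the start. Origin: centre of the flat tip of the pin; z runs up the gauge to the handle. Steel pin 16 mm in diameter, 54 mm long, with a 1.5 mm chamfer at the tip; above it (54 to 96 mm above the tip) a blue square handle 20 x 20 mm with its flats square to the gauge's x and y. Mass about 120 g.
- depth_ring (a joint): Orange ring on the gauge's pin, 28 mm wide, 6 mm high. Value: how far (m) it is pushed up the pin, 0 to 0.033; at 0 its underside is 14 mm above the tip. From 14 mm depth it rests on the insert and drags at about 4 N, so the gauge does not sink by itself. It stays where pushed (drag then only beyond the depth already reached): near 0.030 with the gauge home, 0.016 at the narrow bore's stop.
- gauge_stand: Black block 56 x 56 x 22 mm, fixed, that holds the gauge: blind hole 17 mm wide and 13.5 mm deep in the middle of its top, so the tip of the gauge stands 8.5 mm above the table. Origin: centre of the underside.
- gauging_base: Grey plate 80 (x) x 210 (y) x 14 mm, fixed. Origin: centre of the underside, z up. Two square nests 43 x 43 mm, 6 mm deep (floor 8 mm above the underside), at y = +65 and -65 mm; an insert stands loosely in each.
- insert_1: Aluminium insert, 40 x 40 x 50 mm, about 220 g. Origin: centre of the underside, z up. Vertical blind bore, 17 mm wide, 44 mm deep (bottom 6 mm above the underside), 1.5 mm chamfer. In one of the two inserts, drawn at random, the bore narrows to 10 mm at 30 mm depth: the gauge stops hard there, 14 mm short. In the other it goes home, its tip 6 mm above the underside.
- insert_2: The second insert; see insert_1.
- insert_1_mouth (a point): Centre of the bore's mouth, on the top of insert_1, 50 mm above its underside.
- insert_2_mouth (a point): Centre of the bore's mouth, on the top of insert_2, 50 mm above its underside.
- reject_tray: Beige tray with a black rim, 220 x 217 mm, rim 34 mm high, fixed. Origin: centre of the underside; inner floor 3 mm above it, about 194 x 192 mm.
- red_cup: Bystander: white specimen cup with a red lid, 50 mm wide, 63 mm high. Origin: centre of the underside.
- dropper: Bystander: brown dropper bottle, 27 mm wide, 98 mm high. Origin: centre of the underside.
- blue_dropper: Bystander: blue dropper bottle, 27 mm wide, 98 mm high. Origin: centre of the underside.
Things that resemble listed ones, but are neither listed nor needed, are in the scene too. What is shaped like the insert_2 but yellow is not meant.

How it is judged:
By the outcome, as a careful person would: the job done as asked, in the order asked, and still so for the second after the job is handed in, with the robot touching nothing.
It also fails if it takes over 67 s, if anything falls off the work surface, if the arm or the gripper's body presses on something with over 40 N, if the wrist force passes 120 N, or if a joint passes its speed limit or range.

## Working session

There is one attempt and no reset: what is moved stays moved. The work goes in short steps, Python scripts to look and compute and a shell command to move; the robot and the scene stay as the last step left them, time stands still between calls to the robot, and variables do not carry over. Pictures are saved under pics/ and viewed, at most 10 in all, crops included, and the job is handed in when it is done.

```bash
ls; mkdir -p pics
cat > h.py <<'E'
import numpy as np, cv2
from plant import r
def w(pic,p): return (np.array(pic["pose"])@np.r_[p,1])[:3]
def K(pic): return np.array([[pic["fx"],0,pic["cx"]],[0,pic["fy"],pic["cy"]],[0,0,1]])
def px(pic,P):
    P=np.atleast_2d(P); T=np.linalg.inv(pic["pose"]); c=(T[:3,:3]@P.T).T+T[:3,3]
    return cv2.projectPoints(c*[1,-1,-1],np.zeros(3),np.zeros(3),K(pic),np.array(pic["dist"],float))[0].reshape(-1,2)
def onz(pic,uv,z):
    n=cv2.undistortPoints(np.array(uv,float).reshape(-1,1,2),K(pic),np.array(pic["dist"],float)).reshape(-1,2)
    T=np.array(pic["pose"]); d=(T[:3,:3]@np.c_[n[:,0],-n[:,1],-np.ones(len(n))].T).T
    return T[:3,3]+d*((z-T[2,3])/d[:,2])[:,None]
def save(pic,n,box=None,s=1):
    im=pic["img"]
    if box: im=im[box[1]:box[3],box[0]:box[2]]
    cv2.imwrite("pics/"+n,cv2.resize(im[:,:,::-1],None,fx=s,fy=s,interpolation=cv2.INTER_CUBIC))
E
python3 - <<'E'
from h import *
for c in ("scene","top"):
    p=r.get_image(c); save(p,c+"0.png",s=1.4)
    print(c,np.round(p["pose"],2).tolist(),p["fx"])
    for t in ("plug_gauge","gauge_stand","gauging_base","insert_1","insert_1_mouth","reject_tray","red_cup","dropper","blue_dropper"):
        for d in r.mark_of(p,t)[:4]:
            q=w(p,d["point"]); print(t,round(d["p"],2),np.round(q),np.round(px(p,q)[0]))
s=r.observe(); print(s["position"],s["ee_rot"],s["ft_force"],r.grip_depth)
E
```

```text
pics
scene [[0.73, 0.43, -0.53, 102.22], [-0.68, 0.44, -0.58, -484.86], [-0.02, 0.79, 0.61, 631.99], [0.0, 0.0, 0.0, 1.0]] 412.61242948296604
gauge_stand 0.76 [475. 328.   1.] [171. 207.]
gauge_stand 0.64 [612. 322.   1.] [216. 187.]
gauging_base 0.98 [523.  85.  -1.] [246. 244.]
insert_1 0.7 [545.  21.   8.] [272. 250.]
insert_1 0.67 [516. -86.   4.] [297. 284.]
insert_1 0.6 [508. 154.  11.] [222. 229.]
insert_1_mouth 0.93 [504. 153.  64.] [219. 212.]
reject_tray 0.95 [ 486. -290.   -2.] [369. 358.]
reject_tray 0.44 [ 677. -108.    1.] [355. 252.]
red_cup 0.6 [707.   5.   2.] [326. 223.]
dropper 0.94 [ 680. -106.   -1.] [355. 251.]
blue_dropper 0.67 [612. 327.   0.] [215. 186.]
top [[0.02, 1.0, -0.05, 488.24], [-1.0, 0.02, -0.01, 17.62], [-0.01, 0.05, 1.0, 1326.45], [0.0, 0.0, 0.0, 1.0]] 528.0132047539524
plug_gauge 0.73 [476. 324.  10.] [164. 236.]
gauge_stand 0.67 [474. 327.  -0.] [164. 237.]
gauging_base 0.59 [540.  21.  54.] [286. 213.]
gauging_base 0.36 [478. 325.  11.] [164. 235.]
insert_1 0.69 [542.  21.  10.] [286. 212.]
insert_1 0.64 [506. 151.  13.] [233. 226.]
insert_1 0.57 [520. -86.   0.] [328. 222.]
insert_1_mouth 0.8 [511. 150.  60.] [232. 223.]
insert_1_mouth 0.67 [476. 325.  11.] [164. 236.]
insert_1_mouth 0.34 [611. 319.   1.] [169. 183.]
reject_tray 0.76 [ 485. -291.    1.] [410. 238.]
red_cup 0.78 [709.   3.   5.] [294. 146.]
dropper 0.68 [ 675. -102.    2.] [336. 161.]
blue_dropper 0.58 [613. 320.   3.] [168. 182.]
[199.39919239 618.67392839 231.28205636] [-4.87744599e-01 -3.10349117e+00 -4.05142847e-05] [0.14750569 0.51270279 0.13509147] 18.700000000000003
```

View pics/scene0.png

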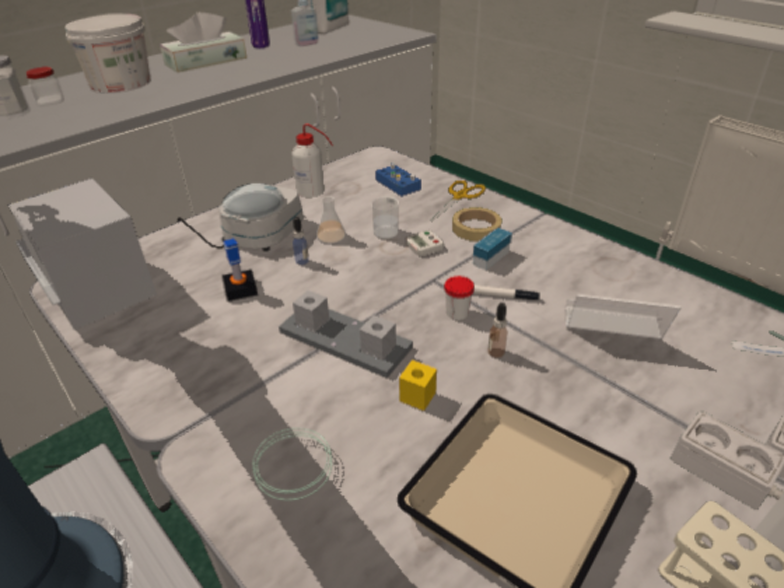

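View pics/top0.png

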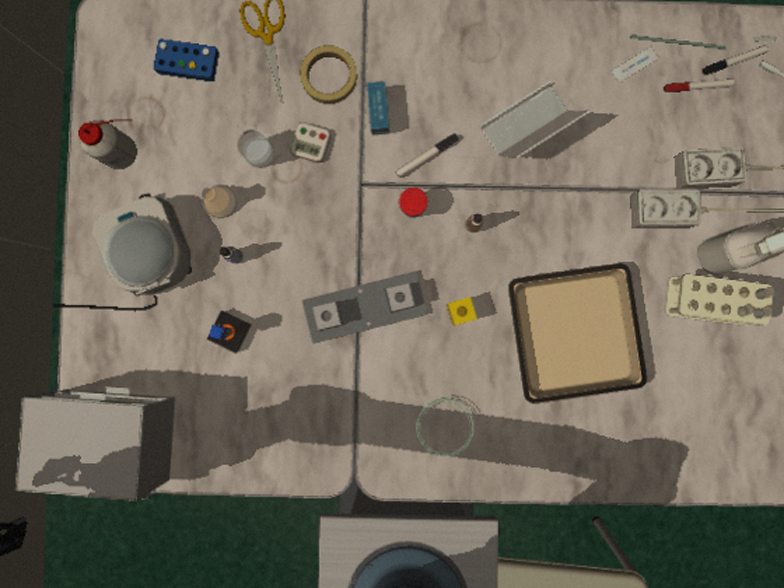

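The scene view shows the blue-handled gauge in the black stand at (238,265) and two grey inserts in the grey base at (310,308) and (377,335). The yellow look-alike stands at (418,385), the beige tray at (515,490), the red-lidded cup at (459,297), and the droppers at (498,335) and (300,245). In the top view the inserts are at (326,315) and (400,296), and the gauge is at (225,331). The two grey blocks in the base are the ones meant. The yellow block outside the base is not. I'll confirm this in an enlarged crop.

Run:
```python
from h import *
p=r.get_image("top"); s=r.get_image("scene")
def crop(q,b,W=390,H=290):
    return cv2.resize(q["img"][b[1]:b[3],b[0]:b[2],::-1],(W,H),interpolation=cv2.INTER_CUBIC)
a=np.hstack([crop(p,(140,210,190,247)),crop(p,(210,190,320,247),W=390,H=202)if 0 else crop(p,(212,182,318,261))])
b=np.hstack([crop(s,(150,160,200,220),W=240),crop(s,(195,200,300,260),W=540)])
cv2.imwrite("pics/crops.png",np.vstack([a,b]))
# masks -> rectangles on planes
def rect(pic,t,z,n=3):
    for d in r.masks_of(pic,t)[:n]:
        m=d["region"]; v,u=np.nonzero(m)
        c=onz(pic,np.c_[u,v],z)[:,:2].astype(np.float32)
        (cx,cy),(a,b),ang=cv2.minAreaRect(c)
        print(t,round(d["p"],2),"c",round(cx),round(cy),"size",round(a),round(b),"ang",round(ang,1),"px",u.mean().round(),v.mean().round())
rect(p,"gauging_base",14); rect(p,"insert_1",58); rect(p,"reject_tray",34); rect(p,"gauge_stand",22); rect(p,"plug_gauge",104)
# orange ring and blue handle by colour in both
for q in (p,s):
    h=cv2.cvtColor(q["img"],cv2.COLOR_RGB2HSV)
    print(q is p)
    box=(140,210,190,250) if q is p else (150,160,195,222)
    sub=h[box[1]:box[3],box[0]:box[2]]
    for nm,lo,hi in(("blue",100,130),("orange",3,18)):
        m=(sub[...,0]>=lo)&(sub[...,0]<=hi)&(sub[...,1]>150)&(sub[...,2]>90)
        v,u=np.nonzero(m); print(nm,len(u),u.min()+box[0],u.max()+box[0],v.min()+box[1],v.max()+box[1],u.mean()+box[0],v.mean()+box[1])
# box height: top-face corners triangulation, near-right corner
A=np.array([[14.,284],[100,286]]); # top px
for z in (100,150,200,250,300): print(z,onz(p,[[14,284],[98,287],[95,355]],z)[:,:2].round().tolist(), px(s,onz(p,[[14,284],[98,287],[95,355]],z)).round().tolist())
```

```text
gauging_base 0.57 c 524 86 size 82 210 ang 15.5 px 259.0 219.0
insert_1 0.83 c 507 147 size 40 43 ang 15.2 px 233.0 225.0
insert_1 0.61 c 542 21 size 40 39 ang 13.7 px 286.0 212.0
insert_1 0.53 c 520 -83 size 41 43 ang 19.3 px 329.0 222.0
reject_tray 0.7 c 485 -289 size 221 218 ang 9.8 px 412.0 238.0
reject_tray 0.34 c 542 23 size 41 40 ang 15.2 px 285.0 212.0
reject_tray 0.27 c 474 321 size 59 57 ang 66.5 px 165.0 238.0
gauge_stand 0.9 c 475 324 size 64 60 ang 68.3 px 165.0 237.0
plug_gauge 0.49 c 476 316 size 26 40 ang 1.2 px 158.0 236.0
True
blue 61 150 158 233 241 154.0 236.95081967213116
orange 39 159 167 232 242 163.71794871794873 236.7948717948718
False
blue 90 160 170 171 185 165.51111111111112 178.35555555555555
orange 45 164 175 195 202 169.82222222222222 199.33333333333334
100 [[356.0, 660.0], [355.0, 456.0], [197.0, 459.0]] [[65.0, 145.0], [95.0, 173.0], [29.0, 199.0]]
150 [[361.0, 634.0], [360.0, 438.0], [209.0, 441.0]] [[64.0, 131.0], [94.0, 157.0], [28.0, 182.0]]
200 [[367.0, 608.0], [366.0, 421.0], [220.0, 423.0]] [[64.0, 116.0], [94.0, 140.0], [28.0, 163.0]]
250 [[372.0, 581.0], [371.0, 403.0], [232.0, 405.0]] [[63.0, 100.0], [93.0, 122.0], [27.0, 143.0]]
300 [[378.0, 555.0], [377.0, 385.0], [244.0, 387.0]] [[63.0, 82.0], [92.0, 101.0], [27.0, 121.0]]
```

View pics/crops.png

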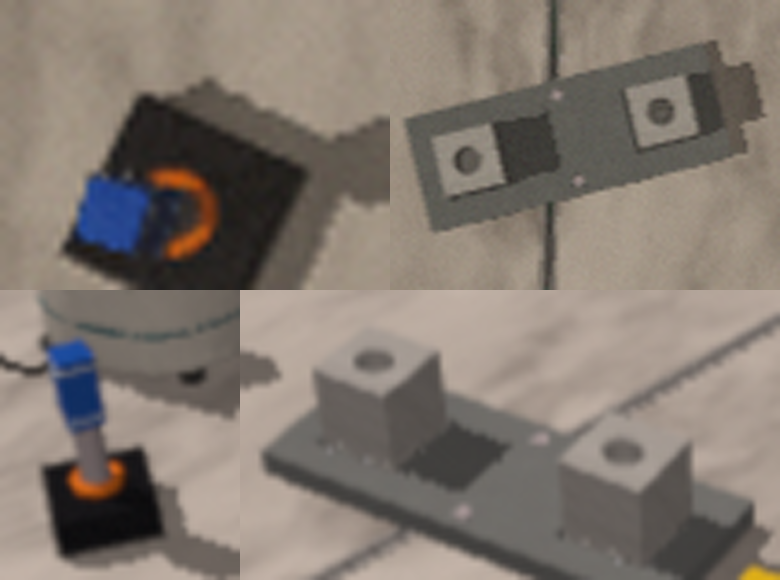

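The crop shows the gauge in its black stand, with the handle top at left (110,215) and the orange ring at (180,210). Both grey inserts with bores are in the base, with mouths at (468,160) and (660,110) in the crop. The yellow block stands outside it. Next I'll refine the positions.

Run:
```python
from h import *
p=r.get_image("top"); s=r.get_image("scene")
for n,q in(("top",p),("scene",s)):
    print(n,"pred handle top ctr",px(q,[[475,325,104.5],[475,325,83.5],[475,325,25.5]]).round(1).tolist())
# blue handle in top
h=cv2.cvtColor(p["img"],cv2.COLOR_RGB2HSV); m=np.zeros(h.shape[:2],bool)
b=slice(225,250),slice(145,163); m[b]=(h[b][...,0]>=98)&(h[b][...,0]<=130)&(h[b][...,1]>130)&(h[b][...,2]>80)
v,u=np.nonzero(m); c=onz(p,np.c_[u,v],104.5)[:,:2].astype(np.float32); print("handle rect",cv2.minAreaRect(c), c.mean(0))
# stand: dark mask by network, edges via minAreaRect at z=22; orange ring
hh=h[225:250,155:172]; mo=(hh[...,0]<=18)&(hh[...,1]>140)&(hh[...,2]>100)
v,u=np.nonzero(mo); print("ring ellipse pts at z28.5", onz(p,[[u.min()+155,v.mean()+225],[u.max()+155,v.mean()+225],[u.mean()+155,v.min()+225],[u.mean()+155,v.max()+225]],28.5)[:,:2].round(1).tolist())
g=cv2.cvtColor(p["img"],cv2.COLOR_RGB2GRAY); sub=(g[215:255,145:185]<50)
# bore mouths
for n,q in(("top",p),("scene",s)):
    g=cv2.cvtColor(q["img"],cv2.COLOR_RGB2GRAY).astype(float)
    for P in ((507,147,58),(542,21,58)):
        u0,v0=px(q,P)[0].round().astype(int); k=6 if n=="top" else 9
        w_=g[v0-k:v0+k+1,u0-k:u0+k+1]; th=np.percentile(w_,75)-25
        wt=np.clip(th-w_,0,None); yy,xx=np.mgrid[v0-k:v0+k+1,u0-k:u0+k+1]
        rr=(yy-v0)**2+(xx-u0)**2<k*k; wt=wt*rr
        uv=[(wt*xx).sum()/wt.sum(),(wt*yy).sum()/wt.sum()]
        print(n,P,np.round(uv,1),onz(q,[uv],58)[0].round(1))
```

```text
top pred handle top ctr [[154.5, 236.9], [156.7, 236.9], [162.4, 236.7]]
scene pred handle top ctr [[164.4, 173.1], [166.0, 180.3], [170.2, 199.5]]
handle rect ((474.76593017578125, 326.0889892578125), (18.583629608154297, 18.822309494018555), 1.2281733751296997) [474.93274 326.32587]
ring ellipse pts at z28.5 [[475.3, 332.8], [475.7, 315.4], [486.8, 321.9], [462.1, 321.2]]
top (507, 147, 58) [232.  225.1] [506.7 149.5  58. ]
top (542, 21, 58) [285.2 211.8] [541.3  22.4  58. ]
scene (507, 147, 58) [221.8 219. ] [497.9 133.9  58. ]
scene (542, 21, 58) [270.2 236. ] [536.   14.7  58. ]
```

```bash
cat >> h.py <<'E'
from scipy.spatial.transform import Rotation as R
def go(P,yang=None):
    s=r.observe(); M=R.from_rotvec(s["ee_rot"]).as_matrix(); d=M.T@(np.array(P,float)-s["position"])/1000
    cur=np.degrees(np.arctan2(M[1,1],M[0,1])); tw=0 if yang is None else ((yang-cur+90)%180)-90
    print("dp",d.round(4).tolist(),"yang",cur.round(2),"rotz(tool)",round(-np.radians(tw),4),"q7",round(s["joint_pos"][6],2),"pos",np.round(s["position"],1),"F",np.round(s["ft_force"],1),"gap",round(s["finger_gap"],1),"t",round(s["time_s"],2),"tilt z",M[:,2].round(4))
E
python3 -c "
from h import *
go((475,325.5,231.3),76.5)"; python3 -m crank '[{"dp":[-0.352,-0.1945,0],"rot":[0,0,-0.077],"fingers":0.0854},{"dp":[-0.352,-0.1945,0],"rot":[0,0,-0.077],"fingers":0.0854},{"dp":[-0.352,-0.1945,0],"rot":[0,0,-0.077],"fingers":0.0854},{"dp":[-0.352,-0.1945,0],"rot":[0,0,-0.077],"fingers":0.0854}]'; python3 -c "
from h import *
go((475,325.5,231.3),76.5)"
```

```text
dp [-0.3523, -0.1945, -0.0] yang 72.14 rotz(tool) -0.0761 q7 -0.05 pos [199.4 618.7 231.3] F [-1.1 -1.6 -0. ] gap 85.3 t 1.45 tilt z [-1.e-04 -0.e+00 -1.e+00]
time_s: 1.78
position: [314.5, 496.0, 231.4]
ee_rot: [0.366, 3.12, 0.001]
ft_force: [1.4, 0.7, -0.0]
finger_gap: 85.7
grip_force: 0.0
dp [-0.1957, -0.1286, 0.0001] yang 76.61 rotz(tool) 0.0019 q7 0.28 pos [314.5 496.  231.4] F [ 1.4  0.7 -0. ] gap 85.7 t 1.78 tilt z [ 4.e-04  3.e-04 -1.e+00]
```

```bash
python3 -m crank '[{"dp":[-0.1957,-0.1286,0],"rot":[0,0,0],"fingers":0.0854},{"dp":[-0.1957,-0.1286,0],"rot":[0,0,0],"fingers":0.0854},{"dp":[-0.1957,-0.1286,0],"rot":[0,0,0],"fingers":0.0854},{"dp":[-0.1957,-0.1286,0],"rot":[0,0,0],"fingers":0.0854},{"dp":[-0.1957,-0.1286,0],"rot":[0,0,0],"fingers":0.0854},{"dp":[-0.1957,-0.1286,0],"rot":[0,0,0],"fingers":0.0854},{"dp":[-0.1957,-0.1286,0],"rot":[0,0,0],"fingers":0.0854},{"dp":[-0.1957,-0.1286,0],"rot":[0,0,0],"fingers":0.0854}]'; python3 -c "
from h import *
go((475,325.5,66.5),76.5)"
```

```text
time_s: 2.45
position: [475.8, 324.2, 231.5]
ee_rot: [0.377, 3.118, 0.0]
ft_force: [0.0, 0.9, -0.0]
finger_gap: 85.4
grip_force: 0.0
dp [0.0012, 0.0011, 0.165] yang 76.21 rotz(tool) -0.005 q7 0.71 pos [475.8 324.2 231.5] F [ 0.   0.9 -0. ] gap 85.4 t 2.45 tilt z [ 6.e-04 -1.e-04 -1.e+00]
```

```bash
python3 -m crank '[{"dp":[0.0012,0.0011,0.04],"rot":[0,0,0],"fingers":0.0854},{"dp":[0.0012,0.0011,0.08],"rot":[0,0,0],"fingers":0.06},{"dp":[0.0012,0.0011,0.12],"rot":[0,0,0],"fingers":0.05},{"dp":[0.0012,0.0011,0.15],"rot":[0,0,0],"fingers":0.045},{"dp":[0.0012,0.0011,0.165],"rot":[0,0,0],"fingers":0.04},{"dp":[0.0012,0.0011,0.165],"rot":[0,0,0],"fingers":0.035},{"dp":[0.0012,0.0011,0.165],"rot":[0,0,0],"fingers":0.03}]'
python3 - <<'E'
from h import *
go((475,325.5,66.5),76.5)
p=r.get_image("top"); s=r.get_image("scene")
a=cv2.resize(p["img"][205:260,135:210],(525,385)); b=cv2.resize(s["img"][140:225,130:205],(270,385))
cv2.imwrite("pics/grasp.png",np.hstack([a,b])[:,:,::-1])
E
```

```text
time_s: 3.03
position: [471.1, 329.5, 65.4]
ee_rot: [-0.363, -3.118, 0.001]
ft_force: [0.8, 0.6, 0.7]
finger_gap: 30.3
grip_force: 0.0
dp [-0.0048, -0.003, -0.0011] yang 76.73 rotz(tool) 0.004 q7 0.76 pos [471.1 329.5  65.4] F [0.8 0.6 0.7] gap 30.3 t 3.03 tilt z [-2.4e-03 -6.0e-04 -1.0e+00]
```

View pics/grasp.png

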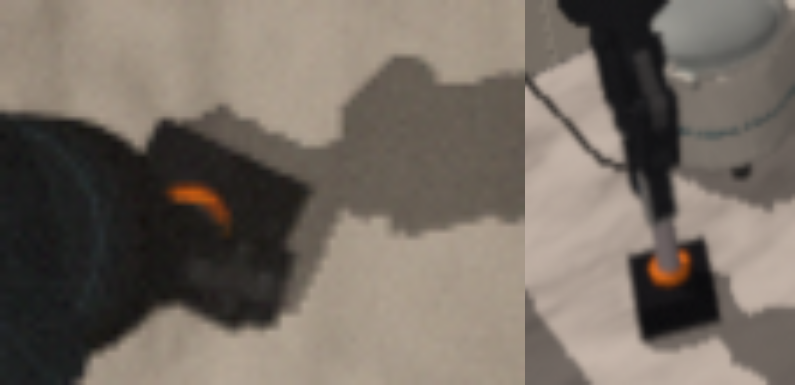

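The picture shows the fingers on both sides of the gauge handle, with the ring and pin below still upright in the stand (scene half about (668,265)). I'll re-centre before closing.

```bash
python3 -m crank '[{"dp":[-0.0048,-0.003,-0.001],"rot":[0,0,0],"fingers":0.034},{"dp":[-0.0048,-0.003,-0.001],"rot":[0,0,0],"fingers":0.034},{"dp":[-0.0048,-0.003,-0.001],"rot":[0,0,0],"fingers":0.034},{"dp":[-0.0048,-0.003,-0.001],"rot":[0,0,0],"fingers":0.034}]'; python3 -c "
from h import *
go((475,325.5,66.5),76.5)"
```

```text
time_s: 3.47
position: [477.7, 324.1, 68.3]
ee_rot: [0.369, 3.119, 0.002]
ft_force: [-0.0, 1.1, 0.6]
finger_gap: 34.0
grip_force: 0.0
dp [0.003, 0.0008, 0.0018] yang 76.5 rotz(tool) 0.0001 q7 0.77 pos [477.7 324.1  68.3] F [-0.   1.1  0.6] gap 34.0 t 3.47 tilt z [ 0.0014  0.0012 -1.    ]
```

```bash
for i in 1 2 3; do python3 -m crank '[{"dp":[0,0,0],"rot":[0,0,0],"fingers":0.034},{"dp":[0,0,0],"rot":[0,0,0],"fingers":0.034}]' | sed -n 1,2p; done; python3 -c "
from h import *
go((475,325.5,66.5),76.5)"
```

```text
time_s: 3.63
position: [477.0, 324.0, 67.5]
time_s: 3.8
position: [476.8, 324.0, 67.2]
time_s: 3.97
position: [476.9, 323.9, 67.2]
dp [0.0022, 0.0011, 0.0007] yang 76.56 rotz(tool) 0.001 q7 0.77 pos [476.9 323.9  67.2] F [-0.8  0.4 -0.3] gap 33.9 t 3.97 tilt z [-2.e-04 -1.e-04 -1.e+00]
```

```bash
python3 -m crank '[{"dp":[0.0022,0.0011,0],"rot":[0,0,0],"fingers":0.03},{"dp":[0.0022,0.0011,0],"rot":[0,0,0],"fingers":0.028},{"dp":[0.0022,0.0011,0],"rot":[0,0,0],"fingers":0.025},{"dp":[0.0022,0.0011,0],"rot":[0,0,0],"fingers":0.02},{"dp":[0.0022,0.0011,0],"rot":[0,0,0],"fingers":0.015},{"dp":[0.0022,0.0011,0],"rot":[0,0,0],"fingers":0.012},{"dp":[0.0022,0.0011,0],"rot":[0,0,0],"fingers":0.012},{"dp":[0.0022,0.0011,0],"rot":[0,0,0],"fingers":0.012}]'; python3 -m crank '[{"dp":[0,0,0],"rot":[0,0,0],"fingers":0.012},{"dp":[0,0,0],"rot":[0,0,0],"fingers":0.012}]';  python3 -c "
from h import *
go((506.7,149.5,200),76.5)"
```

```text
time_s: 4.63
position: [475.2, 326.4, 67.4]
ee_rot: [0.367, 3.12, 0.002]
ft_force: [0.3, 1.6, 0.1]
finger_gap: 19.3
grip_force: 58.5
time_s: 4.8
position: [475.2, 326.4, 67.5]
ee_rot: [0.367, 3.12, 0.002]
ft_force: [-0.2, 3.8, -0.7]
finger_gap: 19.5
grip_force: 58.5
dp [-0.0718, -0.1646, -0.1327] yang 76.57 rotz(tool) 0.0012 q7 0.76 pos [475.2 326.4  67.5] F [-0.2  3.8 -0.7] gap 19.5 t 4.8 tilt z [ 6.0e-04  1.3e-03 -1.0e+00]
```

```bash
python3 -m crank '[{"dp":[0,0,-0.01],"rot":[0,0,0],"fingers":0.012},{"dp":[0,0,-0.025],"rot":[0,0,0],"fingers":0.012},{"dp":[0,0,-0.05],"rot":[0,0,0],"fingers":0.012},{"dp":[0,0,-0.075],"rot":[0,0,0],"fingers":0.012},{"dp":[0,0,-0.075],"rot":[0,0,0],"fingers":0.012},{"dp":[0,0,-0.075],"rot":[0,0,0],"fingers":0.012},{"dp":[0,0,-0.075],"rot":[0,0,0],"fingers":0.012},{"dp":[0,0,-0.075],"rot":[0,0,0],"fingers":0.012}]'; python3 -c "
from h import *
go((506.7,149.5,142),76.5)"
```

```text
time_s: 5.47
position: [473.8, 323.9, 140.4]
ee_rot: [-0.368, -3.117, 0.006]
ft_force: [0.1, -0.9, -2.4]
finger_gap: 19.2
grip_force: 60.0
dp [-0.0727, -0.1619, -0.0011] yang 76.53 rotz(tool) 0.0005 q7 0.74 pos [473.8 323.9 140.4] F [ 0.1 -0.9 -2.4] gap 19.2 t 5.47 tilt z [-0.0032 -0.0032 -1.    ]
```

```bash
python3 -m crank '[{"dp":[-0.01,-0.022,0],"rot":[0,0,0],"fingers":0.012},{"dp":[-0.024,-0.053,0],"rot":[0,0,0],"fingers":0.012},{"dp":[-0.039,-0.086,0],"rot":[0,0,0],"fingers":0.012},{"dp":[-0.053,-0.118,0],"rot":[0,0,0],"fingers":0.012},{"dp":[-0.065,-0.145,0],"rot":[0,0,0],"fingers":0.012},{"dp":[-0.0725,-0.162,0],"rot":[0,0,0],"fingers":0.012},{"dp":[-0.0725,-0.162,0],"rot":[0,0,0],"fingers":0.012},{"dp":[-0.0725,-0.162,0],"rot":[0,0,0],"fingers":0.012}]';python3 -m crank '[{"dp":[0,0,0],"rot":[0,0,0],"fingers":0.012},{"dp":[0,0,0],"rot":[0,0,0],"fingers":0.012},{"dp":[0,0,0],"rot":[0,0,0],"fingers":0.012}]'
python3 - <<'E'
from h import *
go((506.7,149.5,142),76.5)
p=r.get_image("top"); s=r.get_image("scene")
S=r.observe()["position"]
print(px(s,[[S[0],S[1],S[2]-59],[S[0],S[1],S[2]-45],[506.7,149.5,58]]).round(1).tolist())
a=cv2.resize(p["img"][195:250,200:260],(420,385)); b=cv2.resize(s["img"][140:240,180:275],(366,385))
cv2.imwrite("pics/over.png",np.hstack([a,b])[:,:,::-1])
E
```

```text
time_s: 6.13
position: [507.0, 149.0, 140.9]
ee_rot: [-0.374, -3.117, 0.003]
ft_force: [0.3, 1.0, -1.0]
finger_gap: 19.5
grip_force: 60.0
time_s: 6.38
position: [507.3, 153.0, 141.9]
ee_rot: [-0.362, -3.12, -0.0]
ft_force: [-0.5, 0.5, -0.4]
finger_gap: 19.7
grip_force: 60.0
dp [-0.0002, -0.0036, -0.0001] yang 76.74 rotz(tool) 0.0043 q7 1.06 pos [507.3 153.  141.9] F [-0.5  0.5 -0.4] gap 19.7 t 6.38 tilt z [-8.e-04  2.e-04 -1.e+00]
[[219.0, 204.6], [218.3, 199.6], [220.7, 214.2]]
```

View pics/over.png

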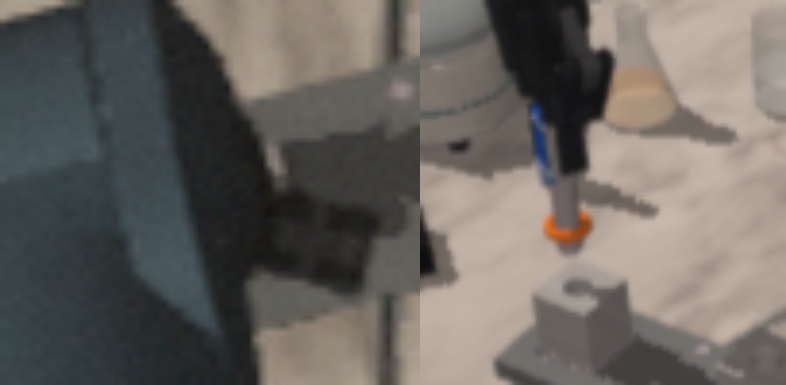

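The scene half shows the gauge hanging upright above the first insert, with its tip at crop (570,250). That matches the predicted tip within 0.5 px. The mouth is at crop (580,289), about 1 px from the prediction.

```bash
python3 -m crank '[{"dp":[0,0,0],"rot":[0,0,0],"fingers":0.012},{"dp":[0,0,0],"rot":[0,0,0],"fingers":0.012}]'
python3 - <<'E'
from h import *
go((506.7,149.5,142),76.5)
s=r.get_image("scene"); g=cv2.cvtColor(s["img"],cv2.COLOR_RGB2GRAY)
print(g[208:222,210:232])
for m in r.mark_of(s,"insert_1_mouth"): print(m["p"],w(s,m["point"]).round(1),px(s,w(s,m["point"])).round(1))
print(px(s,[[506.7+8.5*np.cos(a),149.5+8.5*np.sin(a),58] for a in np.arange(0,6.2,1.57)]).round(1).tolist())
E
```

```text
time_s: 6.65
position: [507.8, 151.6, 142.3]
ee_rot: [0.366, 3.12, 0.0]
ft_force: [0.1, -0.7, -0.8]
finger_gap: 19.5
grip_force: 59.9
dp [0.0006, -0.0023, 0.0003] yang 76.6 rotz(tool) 0.0018 q7 1.06 pos [507.8 151.6 142.3] F [ 0.1 -0.7 -0.8] gap 19.5 t 6.65 tilt z [ 0.e+00  1.e-04 -1.e+00]
[[177 176 175 176 176 176 175 173 167 162 162 164 166 169 171 175 179 180
  180 180 180 180]
 [177 176 176 177 178 176 173 167 163 161 161 161 161 162 164 169 172 174
  177 178 178 178]
 [177 177 177 178 176 172 167 162 161 159 160 159 160 160 160 161 162 165
  168 173 175 176]
 [177 177 177 174 170 165 161 160 159 153 152 153 154 157 159 160 160 160
  161 164 168 170]
 [176 176 173 170 164 163 162 155 144 131 128 132 136 142 153 160 161 160
  160 160 161 159]
 [175 172 169 164 164 164 161 138 114 103 104 106 106 114 135 158 159 158
  158 158 158 146]
 [171 166 163 162 164 163 159 117  93  94  99 102 102 101 112 152 143 140
  138 139 136 115]
 [164 160 159 160 161 162 159 121  94  95 101 104 105 106 118 132 108 100
   99  98  94  88]
 [144 152 157 157 159 160 158 144 125 119 117 118 125 132 143 112  96  94
   92  87  84  84]
 [115 129 143 151 157 157 158 157 155 149 144 145 152 159 159 132 102  92
   89  85  83  83]
 [104 103 113 129 139 144 151 157 158 158 158 160 161 162 162 155 111  91
   85  84  84  84]
 [106  99 100 103 105 113 129 142 151 157 157 159 159 158 153 138 104  88
   86  86  85  85]
 [108 100  99 100  99 100 102 113 130 139 144 152 155 144 124  97  87  86
   86  86  86  85]
 [110  99 100  99 100 100  98  99 103 105 114 130 139 116  92  83  83  85
   85  86  86  85]]
0.58 [506.2 152.4  62. ] [[219.5 212.4]]
[[223.7, 212.6], [218.4, 212.6], [217.7, 215.9], [222.9, 215.9]]
```

```bash
python3 -m crank '[{"dp":[0.0006,-0.0023,0.008],"rot":[0,0,0],"fingers":0.012},{"dp":[0.0006,-0.0023,0.016],"rot":[0,0,0],"fingers":0.012},{"dp":[0.0006,-0.0023,0.021],"rot":[0,0,0],"fingers":0.012},{"dp":[0.0006,-0.0023,0.021],"rot":[0,0,0],"fingers":0.012},{"dp":[0.0006,-0.0023,0.021],"rot":[0,0,0],"fingers":0.012},{"dp":[0.0006,-0.0023,0.021],"rot":[0,0,0],"fingers":0.012},{"dp":[0.0006,-0.0023,0.021],"rot":[0,0,0],"fingers":0.012},{"dp":[0.0006,-0.0023,0.021],"rot":[0,0,0],"fingers":0.012}]'; python3 -c "
from h import *
go((506.7,149.5,117),76.5)"
```

```text
time_s: 7.42
position: [507.2, 149.1, 121.6]
ee_rot: [0.368, 3.119, 0.001]
ft_force: [-1.1, -0.3, -0.9]
finger_gap: 19.0
grip_force: 59.9
dp [0.0006, 0.0002, 0.0046] yang 76.55 rotz(tool) 0.0009 q7 1.07 pos [507.2 149.1 121.6] F [-1.1 -0.3 -0.9] gap 19.0 t 7.42 tilt z [ 7.e-04  3.e-04 -1.e+00]
```

Centred above the bore; now descending slowly.

```bash
python3 -m crank '[{"dp":[0.0006,0,0.002],"rot":[0,0,0],"fingers":0.012},{"dp":[0.0006,0,0.004],"rot":[0,0,0],"fingers":0.012},{"dp":[0.0006,0,0.006],"rot":[0,0,0],"fingers":0.012},{"dp":[0.0006,0,0.007],"rot":[0,0,0],"fingers":0.012},{"dp":[0.0006,0,0.008],"rot":[0,0,0],"fingers":0.012},{"dp":[0.0006,0,0.009],"rot":[0,0,0],"fingers":0.012},{"dp":[0.0006,0,0.01],"rot":[0,0,0],"fingers":0.012},{"dp":[0.0006,0,0.01],"rot":[0,0,0],"fingers":0.012}]'; python3 -c "
from h import *
go((506.7,149.5,105),76.5)"
```

```text
time_s: 8.08
position: [506.5, 148.9, 111.1]
ee_rot: [0.368, 3.12, -0.0]
ft_force: [1.0, -0.2, -2.6]
finger_gap: 19.3
grip_force: 60.0
dp [-0.0001, 0.0006, 0.0061] yang 76.54 rotz(tool) 0.0007 q7 1.08 pos [506.5 148.9 111.1] F [ 1.  -0.2 -2.6] gap 19.3 t 8.08 tilt z [ 4.e-04 -2.e-04 -1.e+00]
```

```bash
python3 -m crank '[{"dp":[0,0,0.0015],"rot":[0,0,0],"fingers":0.012},{"dp":[0,0,0.003],"rot":[0,0,0],"fingers":0.012},{"dp":[0,0,0.0045],"rot":[0,0,0],"fingers":0.012},{"dp":[0,0,0.006],"rot":[0,0,0],"fingers":0.012},{"dp":[0,0,0.007],"rot":[0,0,0],"fingers":0.012},{"dp":[0,0,0.008],"rot":[0,0,0],"fingers":0.012}]'; python3 -m crank '[{"dp":[0,0,0.0015],"rot":[0,0,0],"fingers":0.012},{"dp":[0,0,0.003],"rot":[0,0,0],"fingers":0.012},{"dp":[0,0,0.0045],"rot":[0,0,0],"fingers":0.012},{"dp":[0,0,0.006],"rot":[0,0,0],"fingers":0.012},{"dp":[0,0,0.006],"rot":[0,0,0],"fingers":0.012}]'; python3 -c "
from h import *
go((506.7,149.5,105),76.5)"
```

```text
time_s: 8.58
position: [506.5, 149.0, 103.3]
ee_rot: [0.368, 3.12, 0.0]
ft_force: [1.1, -1.3, -0.2]
finger_gap: 19.1
grip_force: 60.0
time_s: 9.0
position: [506.6, 149.0, 97.3]
ee_rot: [0.368, 3.119, -0.0]
ft_force: [0.7, -2.2, 2.9]
finger_gap: 19.1
grip_force: 60.4
dp [0.0, 0.0006, -0.0077] yang 76.54 rotz(tool) 0.0007 q7 1.08 pos [506.6 149.   97.3] F [ 0.7 -2.2  2.9] gap 19.1 t 9.0 tilt z [ 7.e-04 -1.e-04 -1.e+00]
```

```bash
python3 -m crank '[{"dp":[0,0,0.0015],"rot":[0,0,0],"fingers":0.012},{"dp":[0,0,0.003],"rot":[0,0,0],"fingers":0.012},{"dp":[0,0,0.0045],"rot":[0,0,0],"fingers":0.012},{"dp":[0,0,0.006],"rot":[0,0,0],"fingers":0.012},{"dp":[0,0,0.007],"rot":[0,0,0],"fingers":0.012}]' | sed -n 2,4p; for i in 1 2; do python3 -m crank '[{"dp":[0,0,0.0005],"rot":[0,0,0],"fingers":0.012},{"dp":[0,0,0.001],"rot":[0,0,0],"fingers":0.012},{"dp":[0,0,0.0015],"rot":[0,0,0],"fingers":0.012}]'| sed -n 2,4p;done; python3 -c "
from h import *
go((506.7,149.5,105),76.5)"
```

```text
position: [506.6, 149.0, 90.3]
ee_rot: [0.368, 3.119, 0.0]
ft_force: [0.9, -2.4, 5.0]
position: [506.6, 149.0, 88.9]
ee_rot: [0.368, 3.119, 0.0]
ft_force: [0.9, -2.2, 6.2]
position: [506.6, 149.0, 87.5]
ee_rot: [0.368, 3.119, 0.0]
ft_force: [0.5, -2.1, 5.0]
dp [0.0, 0.0005, -0.0175] yang 76.54 rotz(tool) 0.0007 q7 1.09 pos [506.6 149.   87.5] F [ 0.5 -2.1  5. ] gap 18.9 t 9.92 tilt z [ 6.e-04  0.e+00 -1.e+00]
```

```bash
for i in 1 2 3; do python3 -m crank '[{"dp":[0,0,0.0005],"rot":[0,0,0],"fingers":0.012},{"dp":[0,0,0.001],"rot":[0,0,0],"fingers":0.012},{"dp":[0,0,0.001],"rot":[0,0,0],"fingers":0.012}]'| sed -n 2,4p;done
```

```text
position: [506.6, 149.1, 86.4]
ee_rot: [0.368, 3.119, 0.0]
ft_force: [0.4, -2.6, 4.8]
position: [506.6, 149.0, 85.4]
ee_rot: [0.368, 3.119, 0.0]
ft_force: [0.8, -2.1, 4.8]
position: [506.6, 149.1, 84.4]
ee_rot: [0.368, 3.119, 0.0]
ft_force: [0.7, -2.1, 4.9]
```

```bash
for i in 1 2 3; do python3 -m crank '[{"dp":[0,0,0.001],"rot":[0,0,0],"fingers":0.012},{"dp":[0,0,0.002],"rot":[0,0,0],"fingers":0.012},{"dp":[0,0,0.002],"rot":[0,0,0],"fingers":0.012}]'| sed -n 2,4p;done
```

```text
position: [506.6, 149.1, 82.3]
ee_rot: [0.368, 3.119, 0.0]
ft_force: [1.5, -2.5, 5.3]
position: [506.6, 149.1, 80.3]
ee_rot: [0.368, 3.119, 0.0]
ft_force: [1.0, -1.2, 4.7]
position: [506.6, 149.1, 78.3]
ee_rot: [0.368, 3.119, 0.0]
ft_force: [1.1, -2.8, 4.1]
```

```bash
for i in 1 2; do python3 -m crank '[{"dp":[0,0,0.001],"rot":[0,0,0],"fingers":0.012},{"dp":[0,0,0.002],"rot":[0,0,0],"fingers":0.012},{"dp":[0,0,0.002],"rot":[0,0,0],"fingers":0.012}]'| sed -n 2,4p;done;  for i in 1 2; do python3 -m crank '[{"dp":[0,0,0.0003],"rot":[0,0,0],"fingers":0.012},{"dp":[0,0,0.0006],"rot":[0,0,0],"fingers":0.012},{"dp":[0,0,0.0006],"rot":[0,0,0],"fingers":0.012}]'| sed -n 2,4p;done
```

```text
position: [506.6, 149.1, 76.3]
ee_rot: [0.368, 3.119, 0.0]
ft_force: [1.6, -1.7, 5.1]
position: [506.7, 149.1, 74.3]
ee_rot: [0.368, 3.119, 0.0]
ft_force: [2.0, -2.7, 3.6]
position: [506.6, 149.2, 73.9]
ee_rot: [0.368, 3.119, 0.0]
ft_force: [0.9, -2.7, 5.3]
position: [506.6, 149.2, 73.3]
ee_rot: [0.368, 3.119, 0.0]
ft_force: [0.9, -2.0, 5.7]
```

```bash
for i in 1 2 3 4; do python3 -m crank '[{"dp":[0,0,0.0003],"rot":[0,0,0],"fingers":0.012},{"dp":[0,0,0.0005],"rot":[0,0,0],"fingers":0.012}]'| sed -n 2,4p;done
```

```text
position: [506.6, 149.1, 72.8]
ee_rot: [0.368, 3.119, 0.0]
ft_force: [0.0, -3.1, 7.4]
position: [506.7, 149.2, 72.8]
ee_rot: [0.368, 3.12, 0.001]
ft_force: [-0.0, -2.7, 10.1]
position: [506.7, 149.2, 72.8]
ee_rot: [0.368, 3.12, 0.001]
ft_force: [-1.6, -3.4, 13.3]
position: [506.8, 149.2, 72.7]
ee_rot: [-0.368, -3.12, -0.001]
ft_force: [-2.1, -1.8, 16.2]
```

```bash
python3 -m crank '[{"dp":[0,0,-0.0007],"rot":[0,0,0],"fingers":0.012},{"dp":[0,0,-0.0013],"rot":[0,0,0],"fingers":0.012}]'; python3 -m crank '[{"dp":[0,0,0],"rot":[0,0,0],"fingers":0.022},{"dp":[0,0,0],"rot":[0,0,0],"fingers":0.035},{"dp":[0,0,0],"rot":[0,0,0],"fingers":0.05},{"dp":[0,0,0],"rot":[0,0,0],"fingers":0.05},{"dp":[0,0,0],"rot":[0,0,0],"fingers":0.05}]'; python3 -m crank '[{"dp":[0,0,-0.02],"rot":[0,0,0],"fingers":0.05},{"dp":[0,0,-0.05],"rot":[0,0,0],"fingers":0.05},{"dp":[0,0,-0.09],"rot":[0,0,0],"fingers":0.05},{"dp":[0,0,-0.127],"rot":[0,0,0],"fingers":0.05},{"dp":[0,0,-0.127],"rot":[0,0,0],"fingers":0.07},{"dp":[0,0,-0.127],"rot":[0,0,0],"fingers":0.08}]'
python3 - <<'E'
from h import *
go((541.3,22.4,160),75)
s=r.get_image("scene"); save(s,"rel.png",(170,130,350,330),3)
E
```

```text
time_s: 13.25
position: [506.6, 149.1, 72.9]
ee_rot: [0.368, 3.119, 0.001]
ft_force: [1.2, -1.6, 3.0]
finger_gap: 19.4
grip_force: 60.3
time_s: 13.67
position: [505.4, 149.4, 71.7]
ee_rot: [-0.367, -3.119, 0.001]
ft_force: [-0.7, 0.6, -0.4]
finger_gap: 50.2
grip_force: 0.0
time_s: 14.17
position: [508.3, 150.1, 202.3]
ee_rot: [0.367, 3.115, 0.006]
ft_force: [0.3, -0.2, 0.6]
finger_gap: 72.2
grip_force: 0.0
dp [-0.0616, -0.1167, 0.042] yang 76.55 rotz(tool) 0.0271 q7 1.03 pos [508.3 150.1 202.3] F [ 0.3 -0.2  0.6] gap 72.2 t 14.17 tilt z [ 0.0057  0.0033 -1.    ]
```

View pics/rel.png

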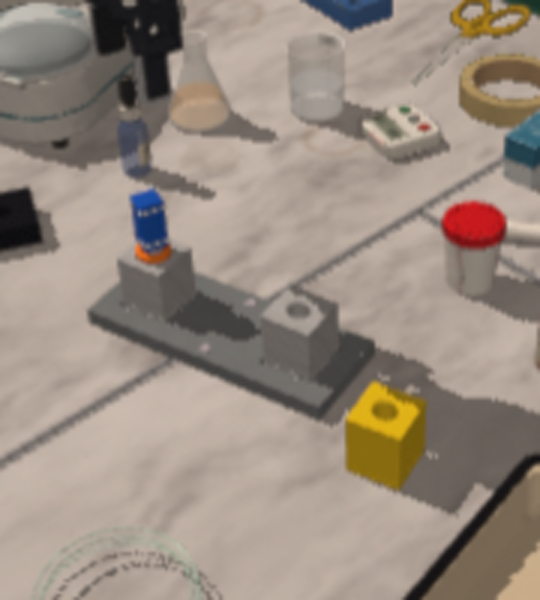

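The picture shows the gauge upright and home in the first insert: handle at (150,220), with the ring right beneath it at (153,252). The insert is still in its nest, so the other insert, mouth at (298,310), is the reject.

```bash
python3 -m crank '[{"dp":[-0.018,-0.035,0],"rot":[0,0,0.027],"fingers":0.0854},{"dp":[-0.036,-0.07,0],"rot":[0,0,0.027],"fingers":0.0854},{"dp":[-0.052,-0.1,0.02],"rot":[0,0,0.027],"fingers":0.0854},{"dp":[-0.0615,-0.117,0.04],"rot":[0,0,0.027],"fingers":0.0854},{"dp":[-0.0615,-0.117,0.06],"rot":[0,0,0.027],"fingers":0.0854},{"dp":[-0.0615,-0.117,0.06],"rot":[0,0,0.027],"fingers":0.0854},{"dp":[-0.0615,-0.117,0.06],"rot":[0,0,0.027],"fingers":0.0854},{"dp":[-0.0615,-0.117,0.06],"rot":[0,0,0.027],"fingers":0.0854}]'; python3 -m crank '[{"dp":[0,0,0],"rot":[0,0,0],"fingers":0.0854},{"dp":[0,0,0],"rot":[0,0,0],"fingers":0.0854},{"dp":[0,0,0],"rot":[0,0,0],"fingers":0.0854},{"dp":[0,0,0],"rot":[0,0,0],"fingers":0.0854}]'; python3 -c "
from h import *
go((541.3,22.4,22),75)"
```

```text
time_s: 14.88
position: [538.2, 22.2, 138.8]
ee_rot: [-0.407, -3.113, 0.0]
ft_force: [0.6, -0.0, 1.0]
finger_gap: 85.8
grip_force: 0.0
time_s: 15.22
position: [539.4, 21.7, 140.2]
ee_rot: [0.408, 3.114, 0.001]
ft_force: [0.5, -0.1, -0.2]
finger_gap: 86.0
grip_force: 0.0
dp [-0.0016, 0.001, 0.1182] yang 75.06 rotz(tool) 0.0011 q7 1.32 pos [539.4  21.7 140.2] F [ 0.5 -0.1 -0.2] gap 86.0 t 15.22 tilt z [ 1.5e-03  6.0e-04 -1.0e+00]
```

```bash
python3 -m crank '[{"dp":[-0.0016,0.001,0.03],"rot":[0,0,0],"fingers":0.0854},{"dp":[-0.0016,0.001,0.06],"rot":[0,0,0],"fingers":0.0854},{"dp":[-0.0016,0.001,0.085],"rot":[0,0,0],"fingers":0.0854},{"dp":[-0.0016,0.001,0.105],"rot":[0,0,0],"fingers":0.0854},{"dp":[-0.0016,0.001,0.117],"rot":[0,0,0],"fingers":0.0854},{"dp":[-0.0016,0.001,0.117],"rot":[0,0,0],"fingers":0.0854},{"dp":[-0.0016,0.001,0.117],"rot":[0,0,0],"fingers":0.0854},{"dp":[-0.0016,0.001,0.117],"rot":[0,0,0],"fingers":0.0854}]'; python3 -c "
from h import *
go((541.3,22.4,22),75)"
```

```text
time_s: 15.88
position: [542.1, 21.7, 23.7]
ee_rot: [0.41, 3.112, 0.001]
ft_force: [-0.3, 0.0, 1.1]
finger_gap: 85.2
grip_force: 0.0
dp [0.0009, 0.0005, 0.0017] yang 75.0 rotz(tool) -0.0 q7 1.4 pos [542.1  21.7  23.7] F [-0.3  0.   1.1] gap 85.2 t 15.88 tilt z [ 2.6e-03  3.0e-04 -1.0e+00]
```

```bash
python3 -m crank '[{"dp":[0.0005,0.0005,0.001],"rot":[0,0,0],"fingers":0.065},{"dp":[0.0005,0.0005,0.001],"rot":[0,0,0],"fingers":0.05},{"dp":[0.0005,0.0005,0.001],"rot":[0,0,0],"fingers":0.044},{"dp":[0.0005,0.0005,0.001],"rot":[0,0,0],"fingers":0.041},{"dp":[0.0005,0.0005,0.001],"rot":[0,0,0],"fingers":0.038},{"dp":[0.0005,0.0005,0.001],"rot":[0,0,0],"fingers":0.034},{"dp":[0.0005,0.0005,0.001],"rot":[0,0,0],"fingers":0.03},{"dp":[0.0005,0.0005,0.001],"rot":[0,0,0],"fingers":0.03}]'; python3 -m crank '[{"dp":[0,0,0],"rot":[0,0,0],"fingers":0.03},{"dp":[0,0,0],"rot":[0,0,0],"fingers":0.03}]'
```

```text
time_s: 16.55
position: [541.5, 23.0, 23.1]
ee_rot: [0.408, 3.113, 0.002]
ft_force: [-1.5, 1.2, 6.9]
finger_gap: 52.0
grip_force: 61.2
time_s: 16.72
position: [541.5, 23.0, 23.1]
ee_rot: [0.408, 3.113, 0.002]
ft_force: [-1.9, 0.5, 6.8]
finger_gap: 51.7
grip_force: 61.2
```

Run:
```python
from h import *
s=r.get_image("scene"); p=r.get_image("top")
a=cv2.resize(s["img"][170:290,190:340],(500,400)); b=cv2.resize(p["img"][180:250,250:325],(300,280)); b=np.vstack([b,np.zeros((120,300,3),np.uint8)])
cv2.imwrite("pics/g2.png",np.hstack([a,b])[:,:,::-1]); print(r.observe()["ft_torque"])
```

```text
[0.11266083 0.31904698 0.09281429]
```

View pics/g2.png

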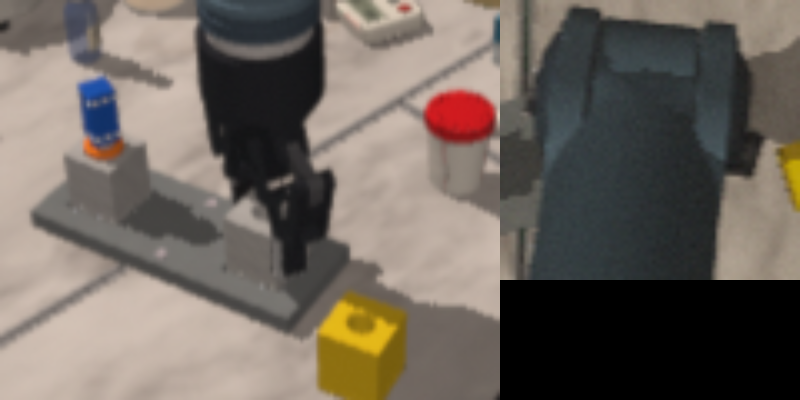

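The picture shows the fingers across the corners of the insert at (255,235). I set the closing line at 75° but the insert's faces are at 105°. I'll open, rise, turn 30° and regrasp.

```bash
python3 -m crank '[{"dp":[0,0,0],"rot":[0,0,0],"fingers":0.06},{"dp":[0,0,0],"rot":[0,0,0],"fingers":0.0854},{"dp":[0,0,0],"rot":[0,0,0],"fingers":0.0854},{"dp":[0,0,0],"rot":[0,0,0],"fingers":0.0854},{"dp":[0,0,-0.02],"rot":[0,0,0],"fingers":0.0854},{"dp":[0,0,-0.05],"rot":[0,0,0],"fingers":0.0854},{"dp":[0,0,-0.09],"rot":[0,0,-0.1],"fingers":0.0854},{"dp":[0,0,-0.12],"rot":[0,0,-0.2],"fingers":0.0854}]'; python3 -c "
from h import *
go((541.3,22.4,140),105.2)"
```

```text
time_s: 17.48
position: [540.5, 21.8, 143.2]
ee_rot: [0.09, 3.14, -0.001]
ft_force: [1.0, 0.8, 0.0]
finger_gap: 85.2
grip_force: 0.0
dp [-0.0008, 0.0006, 0.0032] yang 86.7 rotz(tool) -0.3228 q7 1.51 pos [540.5  21.8 143.2] F [1.  0.8 0. ] gap 85.2 t 17.48 tilt z [ 6.e-04 -7.e-04 -1.e+00]
```

```bash
python3 -m crank '[{"dp":[0,0,0],"rot":[0,0,-0.11],"fingers":0.0854},{"dp":[0,0,0],"rot":[0,0,-0.22],"fingers":0.0854},{"dp":[0,0,0],"rot":[0,0,-0.322],"fingers":0.0854},{"dp":[0,0,0],"rot":[0,0,-0.322],"fingers":0.0854},{"dp":[0,0,0],"rot":[0,0,-0.322],"fingers":0.0854},{"dp":[0,0,0],"rot":[0,0,-0.322],"fingers":0.0854},{"dp":[0,0,0],"rot":[0,0,-0.322],"fingers":0.0854}]'
python3 - <<'E'
from h import *
go((541.3,22.4,22),105.2)
s=r.get_image("scene"); im=s["img"].copy()
c,si=np.cos(np.radians(15.2)),np.sin(np.radians(15.2))
q=px(s,[[541.3+20*(a*c-b*si),22.4+20*(a*si+b*c),58] for a,b in((1,1),(1,-1),(-1,-1),(-1,1))])
big=cv2.resize(im[195:275,230:330],(800,600)) if 0 else cv2.resize(im[195:270,235:335],(800,600))
cv2.polylines(big,[((q+0.5-[235,195])*8).astype(np.int32).reshape(-1,1,2)],True,(255,0,0),1)
cv2.imwrite("pics/chk.png",big[:,:,::-1])
E
```

```text
time_s: 18.07
position: [540.0, 22.1, 141.0]
ee_rot: [0.405, -3.115, 0.0]
ft_force: [-0.0, -0.4, 0.3]
finger_gap: 85.1
grip_force: 0.0
dp [-0.0014, -0.0, 0.119] yang 104.82 rotz(tool) -0.0066 q7 1.81 pos [540.   22.1 141. ] F [-0.  -0.4  0.3] gap 85.1 t 18.07 tilt z [-7.e-04 -3.e-04 -1.e+00]
```

View pics/chk.png

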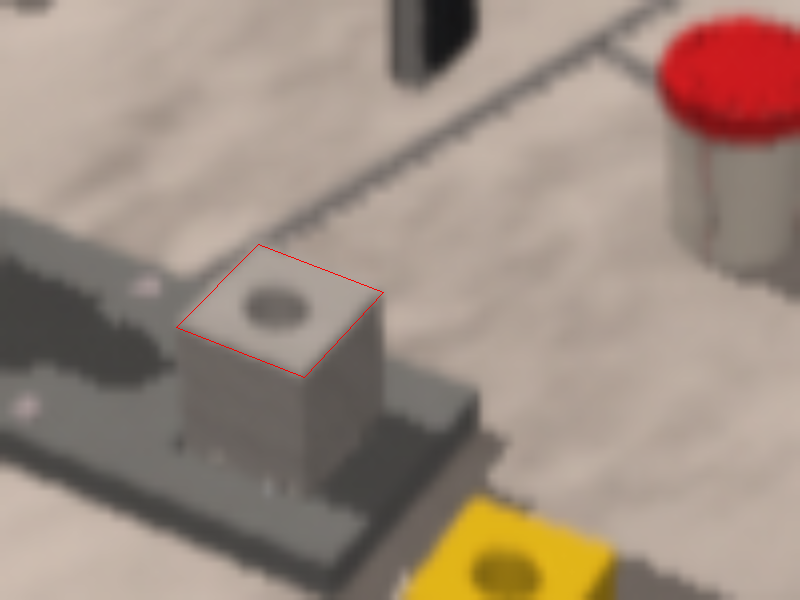

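The overlay (red quad around (280,310)) fits the insert's top face. It still sits square in its nest at 15°. Descending to regrasp.

```bash
python3 -m crank '[{"dp":[-0.0014,0,0.03],"rot":[0,0,-0.006],"fingers":0.0854},{"dp":[-0.0014,0,0.06],"rot":[0,0,-0.006],"fingers":0.0854},{"dp":[-0.0014,0,0.085],"rot":[0,0,-0.006],"fingers":0.0854},{"dp":[-0.0014,0,0.105],"rot":[0,0,-0.006],"fingers":0.0854},{"dp":[-0.0014,0,0.117],"rot":[0,0,-0.006],"fingers":0.0854},{"dp":[-0.0014,0,0.117],"rot":[0,0,-0.006],"fingers":0.0854},{"dp":[-0.0014,0,0.117],"rot":[0,0,-0.006],"fingers":0.0854},{"dp":[-0.0014,0,0.117],"rot":[0,0,-0.006],"fingers":0.07}]'; python3 -m crank '[{"dp":[0,0,0],"rot":[0,0,0],"fingers":0.06},{"dp":[0,0,0],"rot":[0,0,0],"fingers":0.05},{"dp":[0,0,0],"rot":[0,0,0],"fingers":0.044},{"dp":[0,0,0],"rot":[0,0,0],"fingers":0.041},{"dp":[0,0,0],"rot":[0,0,0],"fingers":0.038},{"dp":[0,0,0],"rot":[0,0,0],"fingers":0.034},{"dp":[0,0,0],"rot":[0,0,0],"fingers":0.03},{"dp":[0,0,0],"rot":[0,0,0],"fingers":0.03}]'; python3 -c "
from h import *
go((485,-290,150),105.2)"
```

```text
time_s: 18.78
position: [543.0, 22.6, 25.5]
ee_rot: [-0.416, 3.112, -0.0]
ft_force: [0.3, -0.5, 1.0]
finger_gap: 75.5
grip_force: 0.0
time_s: 19.45
position: [542.2, 23.2, 25.4]
ee_rot: [-0.417, 3.113, 0.001]
ft_force: [-0.6, 1.7, 5.7]
finger_gap: 39.2
grip_force: 60.6
dp [0.1375, -0.287, -0.125] yang 105.27 rotz(tool) 0.0012 q7 1.88 pos [542.2  23.2  25.4] F [-0.6  1.7  5.7] gap 39.2 t 19.45 tilt z [ 8.e-04  9.e-04 -1.e+00]
```

```bash
python3 -m crank '[{"dp":[0,0,-0.006],"rot":[0,0,0],"fingers":0.03},{"dp":[0,0,-0.015],"rot":[0,0,0],"fingers":0.03},{"dp":[0,0,-0.035],"rot":[0,0,0],"fingers":0.03},{"dp":[0,0,-0.065],"rot":[0,0,0],"fingers":0.03},{"dp":[0,0,-0.095],"rot":[0,0,0],"fingers":0.03},{"dp":[0,0,-0.115],"rot":[0,0,0],"fingers":0.03},{"dp":[0,0,-0.115],"rot":[0,0,0],"fingers":0.03},{"dp":[0,0,-0.115],"rot":[0,0,0],"fingers":0.03}]'; python3 -c "
from h import *
go((485,-290,140),105.2)"
```

```text
time_s: 20.12
position: [542.1, 22.3, 140.4]
ee_rot: [-0.416, 3.112, 0.0]
ft_force: [-0.2, -0.3, -2.9]
finger_gap: 39.4
grip_force: 61.3
dp [0.1371, -0.2863, 0.0002] yang 105.23 rotz(tool) 0.0006 q7 1.82 pos [542.1  22.3 140.4] F [-0.2 -0.3 -2.9] gap 39.4 t 20.12 tilt z [ 2.2e-03  4.0e-04 -1.0e+00]
```

```bash
python3 -m crank '[{"dp":[0.01,-0.021,0],"rot":[0,0,0],"fingers":0.03},{"dp":[0.025,-0.052,0],"rot":[0,0,0],"fingers":0.03},{"dp":[0.04,-0.083,0],"rot":[0,0,0],"fingers":0.03},{"dp":[0.055,-0.115,0],"rot":[0,0,0],"fingers":0.03},{"dp":[0.07,-0.146,0],"rot":[0,0,0],"fingers":0.03},{"dp":[0.085,-0.177,0],"rot":[0,0,0],"fingers":0.03},{"dp":[0.1,-0.209,0],"rot":[0,0,0],"fingers":0.03},{"dp":[0.115,-0.24,0],"rot":[0,0,0],"fingers":0.03}]'; python3 -m crank '[{"dp":[0.012,-0.025,0],"rot":[0,0,0],"fingers":0.03},{"dp":[0.02,-0.042,0],"rot":[0,0,0],"fingers":0.03},{"dp":[0.022,-0.046,0],"rot":[0,0,0],"fingers":0.03},{"dp":[0.022,-0.046,0],"rot":[0,0,0],"fingers":0.03},{"dp":[0.022,-0.046,0],"rot":[0,0,0],"fingers":0.03},{"dp":[0.022,-0.046,0],"rot":[0,0,0],"fingers":0.03}]'; python3 -c "
from h import *
go((485,-290,20.5),105.2)"
```

```text
time_s: 20.78
position: [490.9, -240.1, 136.7]
ee_rot: [0.416, -3.109, -0.003]
ft_force: [0.1, 0.8, -1.9]
finger_gap: 39.2
grip_force: 61.2
time_s: 21.28
position: [484.8, -286.6, 138.1]
ee_rot: [0.422, -3.112, -0.004]
ft_force: [-0.1, 0.1, -2.4]
finger_gap: 39.1
grip_force: 61.2
dp [0.0006, -0.0037, 0.1176] yang 105.43 rotz(tool) 0.004 q7 2.46 pos [ 484.8 -286.6  138.1] F [-0.1  0.1 -2.4] gap 39.1 t 21.28 tilt z [-0.002   0.0024 -1.    ]
```

Touchdown is expected at about TCP z 20.4. I'll descend to 27, settle, then feel for the floor.

```bash
python3 -m crank '[{"dp":[0,0,0.03],"rot":[0,0,0],"fingers":0.03},{"dp":[0,0,0.06],"rot":[0,0,0],"fingers":0.03},{"dp":[0,0,0.085],"rot":[0,0,0],"fingers":0.03},{"dp":[0,0,0.1],"rot":[0,0,0],"fingers":0.03},{"dp":[0,0,0.108],"rot":[0,0,0],"fingers":0.03},{"dp":[0,0,0.11],"rot":[0,0,0],"fingers":0.03},{"dp":[0,0,0.11],"rot":[0,0,0],"fingers":0.03},{"dp":[0,0,0.11],"rot":[0,0,0],"fingers":0.03}]'; for i in 1 2 3; do python3 -m crank '[{"dp":[0,0,0.001],"rot":[0,0,0],"fingers":0.03},{"dp":[0,0,0.002],"rot":[0,0,0],"fingers":0.03},{"dp":[0,0,0.002],"rot":[0,0,0],"fingers":0.03}]' | sed -n 2,4p; done
```

```text
time_s: 21.95
position: [486.1, -289.4, 30.5]
ee_rot: [-0.418, 3.112, -0.002]
ft_force: [0.2, 0.1, -2.6]
finger_gap: 39.1
grip_force: 61.1
position: [485.3, -289.7, 28.2]
ee_rot: [-0.417, 3.112, -0.001]
ft_force: [0.1, -0.1, -3.6]
position: [484.6, -289.4, 25.3]
ee_rot: [0.417, -3.114, -0.0]
ft_force: [-0.1, 0.1, -3.1]
position: [484.5, -289.3, 23.1]
ee_rot: [0.417, -3.113, -0.0]
ft_force: [-0.3, 0.5, -3.1]
```

```bash
for i in 1 2 3 4; do python3 -m crank '[{"dp":[0,0,0.0005],"rot":[0,0,0],"fingers":0.03},{"dp":[0,0,0.001],"rot":[0,0,0],"fingers":0.03},{"dp":[0,0,0.001],"rot":[0,0,0],"fingers":0.03}]' | sed -n 2,4p; done
```

```text
position: [484.6, -289.4, 22.2]
ee_rot: [0.417, -3.114, -0.0]
ft_force: [-0.2, -0.0, -3.0]
position: [484.7, -289.4, 21.3]
ee_rot: [0.417, -3.114, -0.0]
ft_force: [-0.5, -0.1, -2.4]
position: [484.7, -289.4, 20.3]
ee_rot: [0.417, -3.114, -0.0]
ft_force: [0.3, -0.6, -2.6]
position: [484.7, -289.4, 20.2]
ee_rot: [0.417, -3.114, -0.001]
ft_force: [-2.2, 1.3, 4.9]
```

Floor contact at z 20.2. Release, rise and look.

```bash
python3 -m crank '[{"dp":[0,0,-0.0005],"rot":[0,0,0],"fingers":0.042},{"dp":[0,0,-0.0005],"rot":[0,0,0],"fingers":0.055},{"dp":[0,0,-0.0005],"rot":[0,0,0],"fingers":0.07},{"dp":[0,0,-0.0005],"rot":[0,0,0],"fingers":0.08},{"dp":[0,0,-0.0005],"rot":[0,0,0],"fingers":0.08}]'; python3 -m crank '[{"dp":[0,0,-0.02],"rot":[0,0,0],"fingers":0.08},{"dp":[0,0,-0.05],"rot":[0,0,0],"fingers":0.08},{"dp":[0,0,-0.09],"rot":[0,0,0],"fingers":0.08},{"dp":[0,0,-0.13],"rot":[0,0,0],"fingers":0.08},{"dp":[0,0,-0.17],"rot":[0,0,0],"fingers":0.08},{"dp":[0,0,-0.2],"rot":[0,0,0],"fingers":0.08},{"dp":[0,0,-0.2],"rot":[0,0,0],"fingers":0.08},{"dp":[0,0,-0.2],"rot":[0,0,0],"fingers":0.08}]'
python3 - <<'E'
from h import *
s=r.get_image("scene"); save(s,"end.png",s=1.4)
E
```

```text
time_s: 24.12
position: [484.9, -289.5, 19.9]
ee_rot: [-0.417, 3.113, -0.001]
ft_force: [0.5, 0.4, 0.1]
finger_gap: 79.9
grip_force: 0.0
time_s: 24.78
position: [486.3, -290.4, 222.5]
ee_rot: [-0.416, 3.109, -0.004]
ft_force: [-0.5, 0.3, -0.2]
finger_gap: 80.1
grip_force: 0.0
```

View pics/end.png

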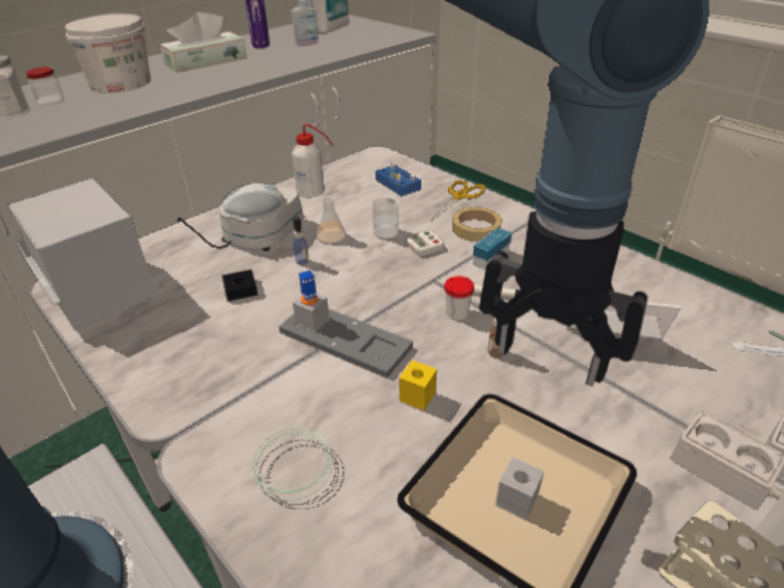

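The rejected insert stands upright in the tray at (520,487). The gauge is home in the other insert, still in its nest, at (310,300). The bystanders are where they were, and the gripper is clear of everything.

```bash
python3 -c "
from plant import r
print(r.finish_job())"
```

```text
the job is handed in; nothing more can be done
None
```

The job is handed in at about 25 s: the gauge stands home in the insert at the base's +y nest, about 44 mm deep, with at most 16 N read when pushing; the other insert, rejected by elimination and not gauged itself, stands upright in the tray after a first misaligned grip on its corners, and the bystanders were not touched.

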